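# Snap a newly cast knob onto the pan lid

## Task

The steel pan lid has lost its knob. Lift the new white knob cap out of the open mould block it was cast in and press it straight down onto the stud in the middle of the lid. You will feel it click; keep pressing past the click until its rim is fully home on the lid, and finish while still holding it pressed down there, because the springy seal lifts it again as soon as you ease off. Leave the salt shaker, the garlic and the spice jar where they are.

Things in the scene. Friction and masses are not known exactly. Their poses are not given: they have to be found in the camera images.
- cap_knob (a point): Centre of the gripping knob of the white plastic cap (60 g), half-way up the knob. The knob is an upright cylinder 24 mm in diameter and 24 mm tall (12 mm above and below this point) on the middle of the cap's flat 48 mm round shoulder; fingers that pinch the knob can bear down on the shoulder. z axis: up along the cap. The cap is round, so any yaw serves.
- cap_rim (a point): Centre of the cap's open underside, 47 mm below cap_knob. The skirt is 48 mm in outer diameter and 35 mm tall, hollow from below to 30 mm depth; its mouth has an inner lip 28 mm in bore and 4 mm high, with a wider 37 mm bore above it.
- lid_seat (a point): Centre of the lid's flat top (72 mm across, 14 mm above the worktop), on the stud's axis, z up. Home is cap_rim at this point. The grey plastic stud rises 29 mm above it: 25 mm in diameter, its top 8 mm tapering to 12 mm.
- lid_balls (a point): Point on the stud's axis 13.5 mm above lid_seat, level with four sprung steel balls that stand 4 mm out of the stud's sides. The cap's lip meets them with the rim about 19 mm above the lid, needs roughly 7 to 13 N to pass, and drops over them (the click) with the rim about 9 mm above the lid.
- lid: Steel pan lid, a shallow dome 124 mm in diameter and 14 mm tall that lies on the worktop and stays put, with stud, balls and seal; origin on the worktop on the stud's axis, 14 mm below lid_seat. Let go after the click, the cap is lifted by the seal to about 4 mm above the lid.
- seal (a joint): Compression in m of the sprung rubber seal ring (36 mm across) round the foot of the stud: 0 when free, standing 4.5 mm proud of the lid; 0.0045 with the cap's rim home. It pushes back with about 3 N at first touch and 8 to 9 N when home.
- mould: Open mould block of plain grey plastic, 104 x 84 x 36 mm (x, y, z), fixed to the worktop; origin at the centre of its underside, z up. The round cavity in its top is 53 mm wide and 30 mm deep, with a low core 20 mm wide and 6 mm tall in the floor. The cap stands in it, rim on the cavity floor, shoulder 5 mm and knob top 29 mm above the block's top.
- cap: The white cap; origin at the centre of its underside (as cap_rim).
- shaker: Glass salt shaker with metal top, 44 mm wide, 90 mm tall, origin at the centre of its underside. Not to be disturbed.
- garlic: Garlic bulb, about 50 mm, origin at the centre of its underside. Not to be disturbed.
- spice: Spice jar with black lid, 41 mm wide, 105 mm tall, origin at the centre of its underside. Not to be disturbed.
Not all that is in view belongs to the job. Leave any black or red look-alike of the cap alone.

How it is judged:
By the outcome, as a careful person would: the job done as asked, in the order asked, and still so for the second after the job is handed in, while the arm keeps its last pose, push and grip.
It also fails if it takes over 45 s, if anything falls off the work surface, if the arm or the gripper's body presses on something with over 40 N, if the wrist force passes 120 N, or if a joint passes its speed limit or range.

## Robot

A 6-joint arm with a two-finger parallel gripper is mounted at the origin on a cart in front of the work surface, level with it; the furniture and walls round the work are solid. World frame = base frame: x ahead of the robot, y to its left, z up, the work surface at z = 0. Lengths are in m, angles in rad, forces in N, time in s.
With the tool pointing down it reaches from about 0.325 to 0.775 m from the base axis. Payload 5.5 kg.
Tool frame: the origin (TCP) lies on the centre line of the jaws, within the pads' length; the fingertips stand 25 mm ahead of it and the grasp point (between the pads) lies 6 mm ahead of it; z points along the fingers, y is the line along which they close (so a half turn about z gives the same grasp; the last joint's range is limited). The gripper opens to 85 mm and grips with 20 to 120 N. Pads are 22 mm wide; open, the fingers measure 114 mm over their backs; the gripper's body (76 mm by 85 mm) begins 54 mm behind the grasp point. The pads swing forward as they close: fully open they stand 13 mm farther back than shut.
Start: joints at [-1.307, 0.091, 1.231, -0, 1.82, -0.057], TCP at [0.189, -0.569, 0.256] pointing down, gripper open.
Joint ranges: [-2.87, 2.87], [-0.86, 2.18], [0.17, 2.46], [-1.51, 4.65], [0.06, 2.69], [-2.65, 2.65]. Speed limits (rad/s): [2.57, 2.57, 3.01, 3.14, 3.14, 3.14].

## Interface

Orientations are given as a 3x3 rotation matrix whose columns are the frame's x, y, z axes.
In Python, from station import observe, grab_frame, calibration, sign_off gives the robot as it stands. The module is installed in compiled form; this text tells all that it offers.
- The arm moves only by the tool arm_command, never from a script. Its argument "series" is text: rows parted by semicolons, each of 7 numbers parted by spaces: the closure, from -1 (fully open) to 1 (shut), then the shift along the tool's x, y, z in units of 50 mm (1.0 is 50 mm), then the turn, a rotation vector about the tool's x, y, z in units of 5 degrees (1.0 is 5 degrees). A call has 1 to 10 rows; each row is the pose to reach, as a shift and turn from the pose commanded when the call began, along the tool's axes at that moment; what a row does not reach only later rows make up. A row lasts 1/10 s, in which the tool goes at most 50 mm and 8.59 degrees, less where a joint would pass 70% of its speed; a pose out of reach is approached as far as the arm can. A call with a gripper value outside its range is refused whole. The fingers move at their own pace and stop on an object; "squeeze" is the grip in N (left out, the last holds). Time passes only in rows, so rows that repeat a pose let the fingers close. It gives the time, the measured TCP pose, the force, the opening and the grip force at its end, in the units of the state.
- observe(): the state, without advancing time (a new reading comes with each control period).
- grab_frame(name): name is "side" or "top" or "wrist"; returns (picture, depth): 420x560x3 uint8, red, green, blue; 420x560 float32, m along the optical axis (not along the pixel's ray), 0 where there is no reading.
- calibration(name): a dict with "K" (3x3 intrinsics, pixels), "dist" ([k1, k2, p1, p2, k3] as OpenCV has them; the pictures are not rectified), "R" (3x3) and "t" (3): a world point X has camera coordinates R X + t; the wrist camera has in their place "hand_eye" (4x4, takes a point from camera to tool coordinates, whose origin is the TCP and whose axes are the flange's). Camera axes: x right, y down, z forward; pixel columns grow to the right and rows downward; lengths in m; the calibration is good to about 2 mm. A picture is of the moment at which its call begins: read the wrist's pose just before it. calibration takes no time and is no camera call.
- sign_off(): hands the job in; it is judged then, once.
The state is a dict: "clock": time; "q": joint angles; "qd": joint speeds; "effort": joint torques, N m; "position": TCP position; "orientation": TCP orientation; "force": force on the tool from outside, world axes, zero at the start; "ft_torque": the same for the moment, N m; "gripper_width": opening from 0.0 (shut) to 1.0 (fully open); "grasp_force": force on a finger pad.
Only numpy, scipy, OpenCV 4.12 (cv2) and the standard library are available. Lean on these libraries where they do the work, as an engineer would, in place of code of your own. Each camera call takes 0.05 s, during which the arm holds its last target. There are 200 camera calls.

## Working session

There is one attempt and no reset: what is moved stays moved. The work goes in short steps, Python scripts to look and compute and a tool call to move; the robot and the scene stay as the last step left them, time stands still between calls to the robot, and variables do not carry over. Pictures are saved under pics/ and viewed, at most 10 in all, crops included, and the job is handed in when it is done.

Besides the shell and the picture viewer there is one more tool, called after "Request:" as name(argument=value, ...), one argument or row to a line, values as JSON. arm_command: Moves the arm, as the interface text tells. Its arguments: {"type":"object","properties":{"series":{"type":"string"},"squeeze":{"type":"number"}},"required":["series"]}

```bash
mkdir -p pics; python3 - <<'E'
from station import *
import cv2,numpy as np
s=observe();print(s['clock'],s['position'],np.round(s['orientation'],3).tolist(),s['force'],s['gripper_width'])
for n in('side','top'):
    p,d=grab_frame(n);np.savez(f'{n}0.npz',p=p,d=d);cv2.imwrite(f'pics/{n}0.png',p[:,:,::-1]);c=calibration(n)
    print(n,c['K'],c['dist'],(-np.array(c['R']).T@c['t']))
E
```

```text
0.0 [ 0.18912501 -0.56916037  0.25511264] [[0.949, 0.315, -0.001], [0.315, -0.949, 0.002], [0.0, -0.002, -1.0]] [ 0.41317047 -0.28621672 -0.11095492] 1.0007152136961166
side [[444.69978572   0.         274.76272457]
 [  0.         444.69978572 204.281242  ]
 [  0.           0.           1.        ]] [0.00572855 0.         0.         0.         0.        ] [ 0.55066908 -0.79011032  0.42845918]
top [[541.99726118   0.         269.1316907 ]
 [  0.         541.99726118 205.52155386]
 [  0.           0.           1.        ]] [-0.18039705  0.          0.          0.          0.        ] [ 0.41848434 -0.0078332   0.99463365]
```

View pics/top0.png

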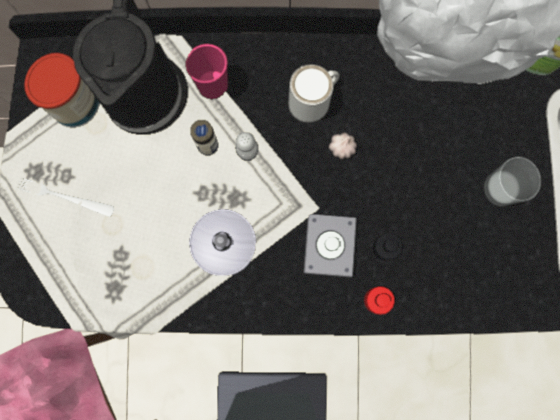

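View pics/side0.png

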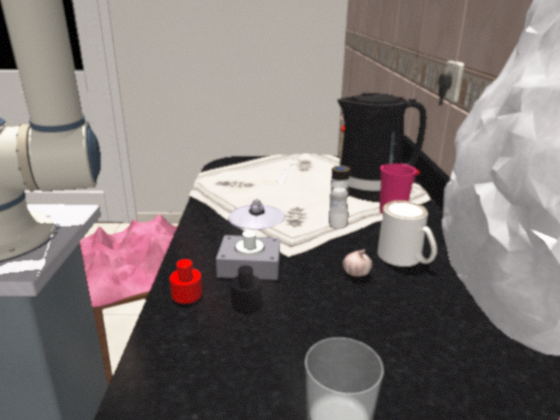

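Top view: lid with stud at about (222,241), mould at (330,245) holding the white cap with its knob at (332,243). The red (380,300) and black (388,246) look-alikes are to the right. The shaker (246,146), spice jar (203,137) and garlic (343,146) stand farther off. The side view shows the same layout.

```bash
cat > h.py <<'E'
import cv2,numpy as np
from station import *
def ray(c,uv,z):
    K,D,R,t=[np.array(c[k],float) for k in('K','dist','R','t')]
    n=cv2.undistortPoints(np.array([[uv]],float),K,D)[0,0]
    o=-R.T@t.ravel();d=R.T@np.r_[n,1];return o+d*(z-o[2])/d[2]
def proj(c,X):
    R,t=np.array(c['R'],float),np.array(c['t'],float)
    return cv2.projectPoints(np.array([X],float),cv2.Rodrigues(R)[0],t,np.array(c['K']),np.array(c['dist']))[0].ravel()
def blobs(m,amin=30):
    n,l,s,c=cv2.connectedComponentsWithStats(m.astype(np.uint8))
    return [(s[i].tolist(),c[i].round(1).tolist()) for i in range(1,n) if s[i][4]>=amin]
E
python3 - <<'E'
from h import *
c=calibration('top');f=np.load('top0.npz');p=f['p'];d=f['d']
g=p.astype(int)
roi=np.zeros(d.shape,bool);roi[215:275,300:360]=1
for th in(190,210,225):print('white',th,blobs((g.min(2)>th)&roi))
hs=cv2.cvtColor(p,cv2.COLOR_RGB2HSV)
m=np.zeros(d.shape,bool);m[200:285,180:265]=1
lav=(g[:,:,2]-g[:,:,1]>6)&m
cs,_=cv2.findContours(lav.astype(np.uint8),0,1);k=max(cs,key=cv2.contourArea);print('lid',cv2.fitEllipse(k),cv2.minEnclosingCircle(k))
stud=(g.max(2)<130)&m;print('stud',blobs(stud))
mg=(g.max(2)>70)&roi;cs,_=cv2.findContours(mg.astype(np.uint8),0,1);k=max(cs,key=cv2.contourArea);print('mould',cv2.minAreaRect(k))
# depth points
def cloud(mask):
    v,u=np.nonzero(mask&(d>0));n=cv2.undistortPoints(np.c_[u,v].astype(float)[:,None],c['K'],np.array(c['dist']))[:,0]
    X=np.c_[n,np.ones(len(n))]*d[v,u][:,None];return (X-np.array(c['t']).ravel())@np.array(c['R'])
P=cloud(roi)
for a,b in((.025,.037),(.038,.05),(.058,.075)):
    q=P[(P[:,2]>a)&(P[:,2]<b)];print(a,len(q),np.median(q,0),(q.min(0)+q.max(0))/2)
P=cloud(m);print(P[:,2].max())
q=P[P[:,2]>.025];print('studd',len(q),np.median(q,0),(q.min(0)+q.max(0))/2)
big=np.hstack([cv2.resize(p[205:285,290:370],(400,400),interpolation=2),cv2.resize(p[200:280,182:262],(400,400),interpolation=2)])
cv2.imwrite('pics/z0.png',big[:,:,::-1])
E
```

```text
white 190 [([300, 215, 8, 7, 37], [302.6, 217.2]), ([317, 232, 27, 26, 520], [329.8, 244.4])]
white 210 [([300, 215, 7, 7, 31], [302.2, 217.1]), ([317, 232, 26, 26, 470], [329.5, 244.3])]
white 225 [([318, 232, 25, 26, 414], [329.3, 244.4])]
lid ((222.17218017578125, 242.2002716064453), (64.26770782470703, 64.58457946777344), 10.34174633026123) ((222.21636962890625, 242.3375244140625), 33.04148483276367)
stud [([215, 232, 18, 19, 158], [224.9, 240.8]), ([220, 251, 45, 34, 764], [249.5, 273.1])]
mould ((327.5, 244.5), (59.0, 55.0), 90.0)
0.025 1582 [ 0.51230432 -0.10301641  0.03522749] [ 0.51369892 -0.1034135   0.03121534]
0.038 608 [ 0.51015213 -0.10052393  0.03985094] [ 0.514149   -0.10308646  0.0437439 ]
0.058 145 [ 0.51284158 -0.10185533  0.06476719] [ 0.51241185 -0.10271737  0.06474522]
0.04558155160606551
studd 220 [0.51813016 0.09053647 0.03736831] [0.51891394 0.09168689 0.03568531]
```

View pics/z0.png

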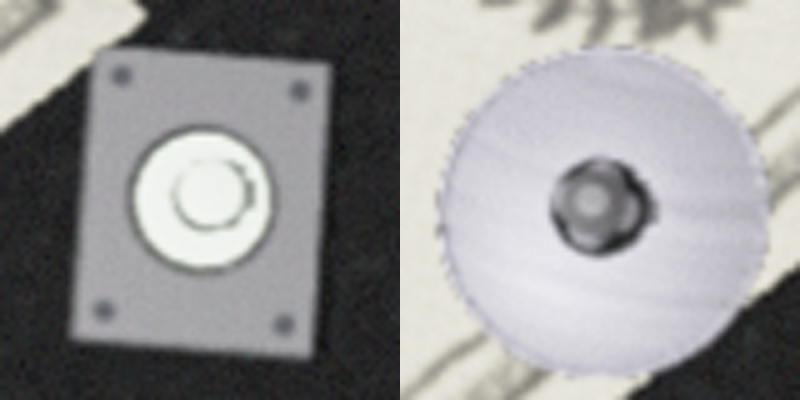

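The crop shows the cap shoulder centred near (330.6,244.8), the knob top near (332,243.8) and the stud tip near (220.8,240.6) in full-frame pixels.

```bash
python3 - <<'E'
from h import *
c=calibration('top');f=np.load('top0.npz');p=f['p'].astype(int)
print('shoulder',ray(c,(330.6-.5,244.8-.5),.041),'knob',ray(c,(332-.5,243.8-.5),.065),'stud',ray(c,(220.8-.5,240.6-.5),.043),'lid',ray(c,(222.2,242.2),.002))
cs=calibration('side');q=np.load('side0.npz')['p']
for n,X in(('knob',(.5125,-.102,.065)),('stud',(.518,.091,.043))):print(n,proj(cs,X))
cv2.imwrite('pics/z1.png',cv2.resize(q[190:290,210:310],(600,600),interpolation=2)[:,:,::-1])
s=observe();R=s['orientation']
for X in((.5125,-.102,.115),):print('shift/50mm',R.T@(np.array(X)-s['position'])/.05)
E
```

```text
shoulder [ 0.51311223 -0.102645    0.041     ] knob [ 0.51248218 -0.10268424  0.065     ] stud [0.51813804 0.09147918 0.043     ] lid [0.51859112 0.09214113 0.002     ]
knob [248.50890173 232.79356923]
stud [255.39770342 200.04897181]
shift/50mm [ 9.08317356 -6.82317751  2.81841631]
```

View pics/z1.png

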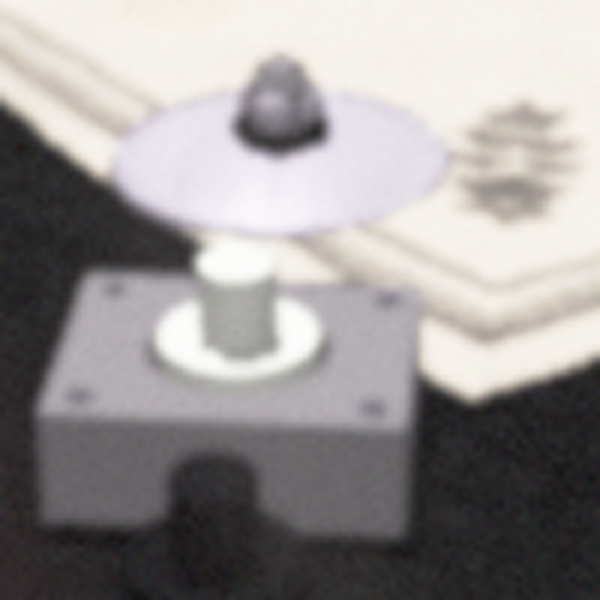

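Request:
arm_command(
  series="-0.3 4.5 -3.4 0.5 0 0 0;-0.3 4.5 -3.4 0.5 0 0 0;-0.3 4.5 -3.4 0.5 0 0 0;-0.3 4.5 -3.4 0.5 0 0 0;-0.3 4.5 -3.4 0.5 0 0 0;-0.3 4.5 -3.4 0.5 0 0 0;-0.3 4.5 -3.4 0.5 0 0 0;-0.3 4.5 -3.4 0.5 0 0 0",
  squeeze=60,
)

```text
clock: 0.9
position: [0.3493, -0.3367, 0.231]
orientation: [[0.948, 0.317, -0.001], [0.317, -0.948, -0.0], [-0.001, -0.0, -1.0]]
force: [0.4, 0.0, 0.3]
gripper_width: 0.653
grasp_force: 0.0
```

Request:
arm_command(
  series="-0.3 4.58 -3.42 0.6 0 0 0;-0.3 4.58 -3.42 0.8 0 0 0;-0.3 4.58 -3.42 1 0 0 0;-0.3 4.58 -3.42 1.2 0 0 0;-0.3 4.58 -3.42 1.4 0 0 0;-0.3 4.58 -3.42 1.4 0 0 0;-0.3 4.58 -3.42 1.4 0 0 0;-0.3 4.58 -3.42 1.4 0 0 0",
)

```text
clock: 1.7
position: [0.5124, -0.1032, 0.1603]
orientation: [[0.949, 0.316, -0.002], [0.316, -0.949, -0.0], [-0.002, -0.001, -1.0]]
force: [0.0, -1.0, 0.3]
gripper_width: 0.646
grasp_force: 0.0
```

```bash
cat >> h.py <<'E'
def wcal(s):
    w=calibration('wrist');H=np.array(w['hand_eye']);T=np.eye(4);T[:3,:3]=s['orientation'];T[:3,3]=s['position']
    E=np.linalg.inv(T@H);return dict(K=w['K'],dist=w['dist'],R=E[:3,:3],t=E[:3,3])
E
python3 - <<'E'
from h import *
s=observe();c=wcal(s);p,d=grab_frame('wrist');np.savez('w0.npz',p=p,d=d,R=c['R'],t=c['t'])
cv2.imwrite('pics/w0.png',p[:,:,::-1])
print(s['clock'],s['position'],s['force'],proj(c,(.5125,-.1027,.065)),proj(c,(.5131,-.1026,.041)),proj(c,(.519,.0915,.043)))
E
```

```text
1.7 [ 0.51241076 -0.10316063  0.16030502] [ 0.00216377 -1.01644202  0.290874  ] [274.44105079 218.96312868] [274.63497892 208.34164119] [ 22.45362614 120.23953873]
```

View pics/w0.png

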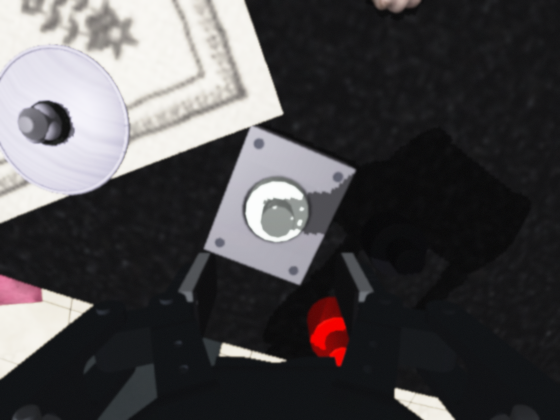

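The wrist view shows the knob top near (276,219) on the tool line, the stud tip near (33,125) and the lid centre near (64,118). I'll check the knob precisely now and the stud again from overhead later.

```bash
python3 - <<'E'
from h import *
f=np.load('w0.npz');w=calibration('wrist');c=dict(K=w['K'],dist=w['dist'],R=f['R'],t=f['t']);print(w['dist'],np.round(w['K'],0).tolist())
for n,uv,z in(('knob',(276,219),.065),('shoulder',(277,210),.041),('stud',(33,125),.043),('lid',(62.5,118.5),.004)):print(n,ray(c,uv,z),proj(c,ray(c,uv,z)))
d=f['d'];print(d[125,30:36],d[219,274:278])
E
```

```text
[-0.06429915  0.          0.          0.          0.        ] [[326.0, 0.0, 275.0], [0.0, 326.0, 209.0], [0.0, 0.0, 1.0]]
knob [ 0.51281052 -0.10371669  0.065     ] [276. 219.]
shoulder [ 0.51242901 -0.10469921  0.041     ] [277. 210.]
stud [0.51800673 0.08310204 0.043     ] [ 33.00005681 125.00001964]
lid [0.5210358  0.08605252 0.004     ] [ 62.50001268 118.50000538]
[0.22713381 0.22550182 0.22623792 0.22603098 0.22748913 0.22837752] [0.22441591 0.22395752 0.22266956 0.22332397]
```

Request:
arm_command(
  series="0.15 0 0 0.5 0 0 0;0.15 0 0 1 0 0 0;0.15 0 0 1.4 0 0 0;0.15 0 0 1.6 0 0 0;0.15 0 0 1.7 0 0 0;0.15 0 0 1.8 0 0 0;0.15 0 0 1.82 0 0 0;0.15 0 0 1.82 0 0 0",
)

```text
clock: 2.55
position: [0.5129, -0.1029, 0.0711]
orientation: [[0.949, 0.315, 0.001], [0.315, -0.949, -0.0], [0.001, 0.001, -1.0]]
force: [0.7, -0.7, -0.0]
gripper_width: 0.426
grasp_force: 0.0
```

Request:
arm_command(
  series="1 0 0 0 0 0 0;1 0 0 0 0 0 0;1 0 0 0 0 0 0;1 0 0 0 0 0 0;1 0 0 0 0 0 0;1 0 0 0 0 0 0",
  squeeze=30,
)

```text
clock: 3.15
position: [0.513, -0.1028, 0.0711]
orientation: [[0.949, 0.315, 0.001], [0.315, -0.949, -0.0], [0.001, 0.001, -1.0]]
force: [0.1, -0.9, 5.1]
gripper_width: 0.26
grasp_force: 30.2
```

Gripped, but the tips should still be about 4 mm above the shoulder. I'll ease open, go down to the shoulder and close again.

Request:
arm_command(
  series="0.3 0 0 0 0 0 0;0.3 0 0 0 0 0 0;0.3 0 0 0.03 0 0 0;0.3 0 0 0.06 0 0 0;0.3 0 0 0.06 0 0 0",
)

```text
clock: 3.65
position: [0.5122, -0.1025, 0.0666]
orientation: [[0.949, 0.315, -0.001], [0.315, -0.949, 0.0], [-0.001, -0.001, -1.0]]
force: [-1.0, -0.2, -0.5]
gripper_width: 0.347
grasp_force: 0.0
```

Request:
arm_command(
  series="1 0 0 0 0 0 0;1 0 0 0 0 0 0;1 0 0 0 0 0 0;1 0 0 0 0 0 0",
)

```text
clock: 4.05
position: [0.5125, -0.1026, 0.0673]
orientation: [[0.949, 0.315, -0.0], [0.315, -0.949, -0.0], [-0.0, 0.0, -1.0]]
force: [-0.3, 0.3, -0.6]
gripper_width: 0.272
grasp_force: 29.4
```

Request:
arm_command(
  series="1 0 0 0 0 0 0;1 0 0 0 0 0 0;1 0 0 -0.2 0 0 0;1 0 0 -0.4 0 0 0;1 0 0 -0.6 0 0 0;1 0 0 -0.9 0 0 0;1 0 0 -1.2 0 0 0;1 0 0 -1.6 0 0 0;1 0 0 -1.6 0 0 0",
  squeeze=60,
)

```text
clock: 4.95
position: [0.5141, -0.1031, 0.1518]
orientation: [[0.949, 0.315, 0.007], [0.315, -0.949, -0.002], [0.006, 0.004, -1.0]]
force: [0.1, -0.5, -0.1]
gripper_width: 0.257
grasp_force: 58.7
```

```bash
python3 - <<'E'
from h import *
s=observe();c=wcal(s);p,d=grab_frame('wrist');q,_=grab_frame('side')
np.savez('w1.npz',p=p,d=d,R=c['R'],t=c['t'],q=q)
cv2.imwrite('pics/w1.png',np.hstack([cv2.resize(p,(400,300)),cv2.resize(q,(400,300))])[:,:,::-1])
R=s['orientation'];print(s['position'],s['force'],s['grasp_force'],R.T@(np.array((.5185,.0915,.148))-s['position'])/.05)
E
```

```text
[ 0.51413985 -0.10309055  0.15183402] [ 0.08799059 -0.50720601 -0.10099838] 58.73750860628206 [ 1.30944736 -3.66607201  0.07029096]
```

View pics/w1.png

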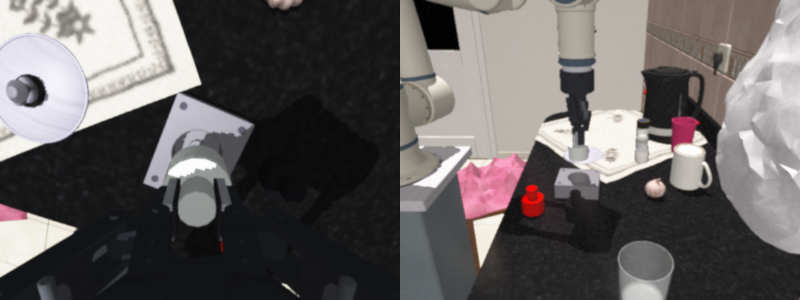

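The cap is held in the gripper, and the lid is at about (36,90) in the half-size wrist image. I'll move beside the lid for a clean wrist measurement of the stud.

Request:
arm_command(
  series="1 0 -0.6 0 0 0 0;1 0 -1.3 0 0 0 0;1 0 -2 0 0 0 0;1 0 -2.7 0 0 0 0;1 0 -3.3 0 0 0 0;1 0 -3.67 0 0 0 0;1 0 -3.67 0 0 0 0;1 0 -3.67 0 0 0 0;1 0 -3.67 0 0 0 0",
)

```text
clock: 5.95
position: [0.4547, 0.0707, 0.1467]
orientation: [[0.949, 0.315, -0.001], [0.315, -0.949, -0.001], [-0.001, 0.0, -1.0]]
force: [0.1, -0.6, -0.7]
gripper_width: 0.257
grasp_force: 58.9
```

```bash
python3 - <<'E'
from h import *
s=observe();c=wcal(s);p,d=grab_frame('wrist')
np.savez('w2.npz',p=p,d=d,R=c['R'],t=c['t'])
cv2.imwrite('pics/w2.png',p[:,:,::-1])
R=s['orientation'];print(s['position'],s['force'],proj(c,(.5185,.0915,.043)),proj(c,(.5185,.0915,.014)), R.T@(np.array((.5185,.0915,.148))-s['position'])/.05)
E
```

```text
[0.45468023 0.07070822 0.14667943] [ 0.05012741 -0.64672347 -0.65998462] [275.44490946 117.5683696 ] [275.38451519 117.2564128 ] [ 1.3423797   0.00682584 -0.02778726]
```

View pics/w2.png

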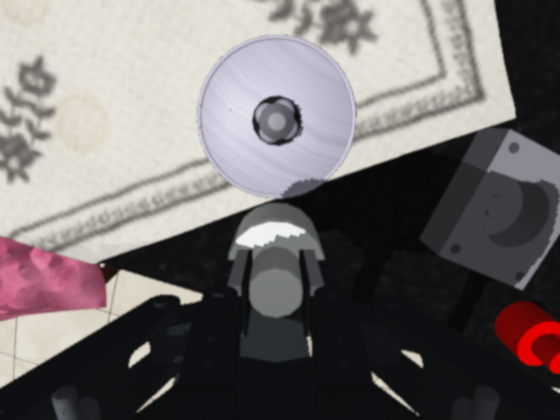

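The stud tip is at (277,120) and the lid centre at (276.5,117), against a prediction of (275.4,117.6). That agrees within the wrist camera's known bias of about 1.5 px.

Request:
arm_command(
  series="1 0.4 0 0 0 0 0;1 0.9 0 0 0 0 0;1 1.34 0 0 0 0 0;1 1.34 0 0 0 0 0;1 1.34 0 0.3 0 0 0;1 1.34 0 0.6 0 0 0;1 1.34 0 0.8 0 0 0;1 1.34 0 0.8 0 0 0;1 1.34 0 0.8 0 0 0",
  squeeze=80,
)

```text
clock: 6.9
position: [0.5177, 0.0925, 0.1069]
orientation: [[0.949, 0.315, -0.001], [0.315, -0.949, -0.0], [-0.001, -0.0, -1.0]]
force: [-0.7, 0.0, 0.5]
gripper_width: 0.247
grasp_force: 79.2
```

```bash
python3 - <<'E'
from h import *
s=observe();print(s['position'],s['force'])
p,_=grab_frame('top');q,_=grab_frame('side')
cv2.imwrite('pics/a3.png',np.hstack([cv2.resize(p[200:280,182:262],(400,400),interpolation=2),cv2.resize(q[170:240,220:290],(400,400),interpolation=2)])[:,:,::-1])
E
```

```text
[0.51773437 0.09248188 0.10687385] [-0.70033019  0.02428086  0.52441339]
```

View pics/a3.png

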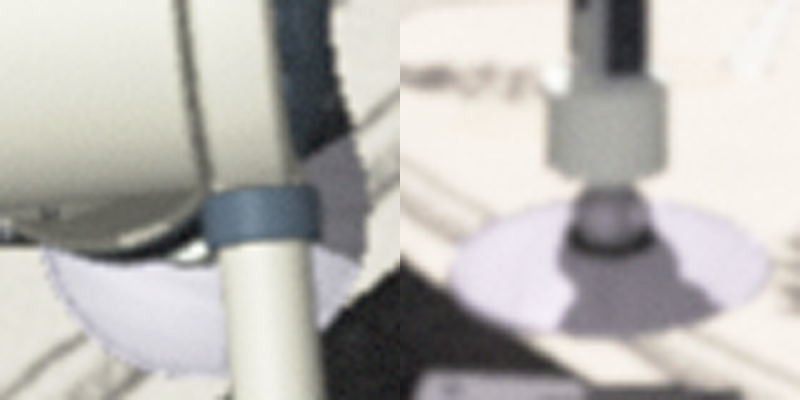

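In the side crop the cap skirt centre is about 0.9 px (about 1.5–2 mm) left (−x) of the stud axis. I'll correct +x and lower onto the taper.

Request:
arm_command(
  series="1 0.03 0.01 0 0 0 0;1 0.03 0.01 0 0 0 0;1 0.03 0.01 0.08 0 0 0;1 0.03 0.01 0.16 0 0 0;1 0.03 0.01 0.22 0 0 0;1 0.03 0.01 0.22 0 0 0",
)

```text
clock: 7.6
position: [0.5194, 0.0926, 0.0953]
orientation: [[0.949, 0.315, -0.002], [0.315, -0.949, -0.0], [-0.002, -0.0, -1.0]]
force: [0.5, -0.5, 0.1]
gripper_width: 0.253
grasp_force: 79.2
```

Request:
arm_command(
  series="1 0 0 0.04 0 0 0;1 0 0 0.06 0 0 0;1 0 0 0.06 0 0 0",
)

```text
clock: 7.9
position: [0.5199, 0.0925, 0.0937]
orientation: [[0.949, 0.315, 0.0], [0.315, -0.949, -0.0], [0.0, 0.0, -1.0]]
force: [-1.6, -1.7, 1.7]
gripper_width: 0.255
grasp_force: 79.6
```

Request:
arm_command(
  series="1 -0.01 0.005 0.02 0 0 0;1 -0.01 0.005 0.04 0 0 0;1 -0.01 0.005 0.06 0 0 0;1 -0.01 0.005 0.08 0 0 0;1 -0.01 0.005 0.1 0 0 0",
)

```text
clock: 8.4
position: [0.5204, 0.0924, 0.0914]
orientation: [[0.949, 0.315, 0.004], [0.315, -0.949, 0.0], [0.004, 0.001, -1.0]]
force: [-4.6, -1.6, 16.2]
gripper_width: 0.249
grasp_force: 81.0
```

Request:
arm_command(
  series="1 0 0 0.03 0 0 0;1 0 0 0.06 0 0 0;1 0 0 0.09 0 0 0;1 0 0 0.12 0 0 0;1 0 0 0.12 0 0 0",
)

```text
clock: 8.9
position: [0.5187, 0.0919, 0.0802]
orientation: [[0.949, 0.315, -0.002], [0.315, -0.949, -0.001], [-0.002, -0.0, -1.0]]
force: [1.0, -1.7, -8.0]
gripper_width: 0.25
grasp_force: 78.7
```

It clicked at 16 N and dropped past the balls. Now I'll press on to home.

Request:
arm_command(
  series="1 0 0 0.03 0 0 0;1 0 0 0.05 0 0 0;1 0 0 0.07 0 0 0;1 0 0 0.07 0 0 0",
)

```text
clock: 9.3
position: [0.5195, 0.0922, 0.0791]
orientation: [[0.949, 0.315, 0.0], [0.315, -0.949, 0.0], [0.0, 0.0, -1.0]]
force: [-3.1, -2.5, -0.5]
gripper_width: 0.255
grasp_force: 79.6
```

Request:
arm_command(
  series="1 0 0 0.02 0 0 0;1 0 0 0.04 0 0 0;1 0 0 0.04 0 0 0",
)

```text
clock: 9.6
position: [0.52, 0.0925, 0.0776]
orientation: [[0.949, 0.315, 0.002], [0.315, -0.949, 0.001], [0.002, 0.0, -1.0]]
force: [-1.8, -1.4, 5.1]
gripper_width: 0.25
grasp_force: 80.1
```

Request:
arm_command(
  series="1 0 0 0.02 0 0 0;1 0 0 0.04 0 0 0;1 0 0 0.04 0 0 0",
)

```text
clock: 9.9
position: [0.52, 0.0924, 0.0757]
orientation: [[0.949, 0.315, 0.002], [0.315, -0.949, 0.001], [0.002, 0.0, -1.0]]
force: [-1.3, -0.9, 7.0]
gripper_width: 0.255
grasp_force: 80.3
```

Request:
arm_command(
  series="1 0 0 0.02 0 0 0;1 0 0 0.04 0 0 0;1 0 0 0.04 0 0 0",
)

```text
clock: 10.2
position: [0.5201, 0.0924, 0.075]
orientation: [[0.949, 0.315, 0.003], [0.315, -0.949, 0.0], [0.003, 0.0, -1.0]]
force: [-4.4, -2.4, 12.0]
gripper_width: 0.254
grasp_force: 80.9
```

Request:
arm_command(
  series="1 0 0 0.02 0 0 0;1 0 0 0.04 0 0 0;1 0 0 0.04 0 0 0",
)

```text
clock: 10.5
position: [0.5203, 0.0924, 0.0749]
orientation: [[0.949, 0.315, 0.003], [0.315, -0.949, 0.0], [0.003, 0.001, -1.0]]
force: [-9.0, -1.8, 21.2]
gripper_width: 0.254
grasp_force: 82.0
```

Request:
arm_command(
  series="1 -0.02 0 0 0 0 0;1 -0.02 0 0 0 0 0;1 -0.02 0 0 0 0 0;1 -0.02 0 0 0 0 0",
)

```text
clock: 10.9
position: [0.5201, 0.0923, 0.0749]
orientation: [[0.949, 0.315, 0.005], [0.315, -0.949, 0.001], [0.005, 0.001, -1.0]]
force: [-5.1, -2.3, 18.9]
gripper_width: 0.245
grasp_force: 81.7
```

```bash
python3 - <<'E'
from h import *
q,_=grab_frame('side');s=observe();print(s['position'],s['force'],s['grasp_force'])
cv2.imwrite('pics/a4.png',cv2.resize(q[170:240,220:290],(500,500),interpolation=2)[:,:,::-1])
E
```

```text
[0.52002578 0.09227709 0.07488185] [-5.04256375 -2.03861009 18.4875098 ] 81.66627862636233
```

View pics/a4.png

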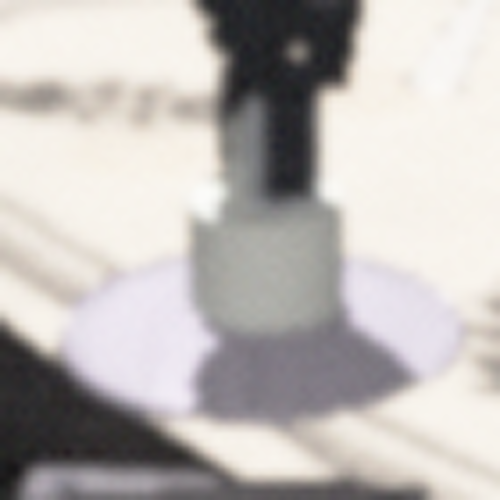

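The side crop shows the cap seated flat on the lid, with the rim at about (265,330) and no gap. The position has stopped at the predicted home height with 18.5 N held, which is above the seal's 8–9 N.

```bash
python3 -c "from station import *; print(sign_off())"
```

```text
the job is handed in; nothing more can be done
None
```

The cap clicked onto the stud and was handed in at about 11 s still pressed down with about 18 N; the side view shows its rim flush on the lid. The shaker, garlic and spice jar were not touched.

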